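# Sort salvaged fittings into the craft table's trays

## Task

Sort the five loose fittings on the craft table into their trays: both thick rubber rings lying flat in the round dish, both rubber feet standing upright on their flanges in the square card tray, and the brass coupling lying lengthwise in the long tray. Everything must rest on the tray's floor, side by side, not stacked or propped on a rim. Do not shift or knock over the paper cup and the paint bottle standing beyond.

Things in the scene. Friction and masses are not known exactly. Their poses are not given: they have to be found in the camera images.
- ring_a: black rubber bush (a short thick ring) lying flat: outside diameter 42 mm, bolt hole 16 mm, height 24 mm, 30 g. Origin at its centre, 12 mm above its underside; z is the ring's axis. The two rings are alike.
- ring_b: black rubber bush (a short thick ring) lying flat: outside diameter 42 mm, bolt hole 16 mm, height 24 mm, 30 g. Origin at its centre, 12 mm above its underside; z is the ring's axis. The two rings are alike.
- foot_a: rubber furniture foot standing upright: round black flange below, 40 mm diameter and 10 mm thick, with a plain round grey stem of 26 mm diameter above it; 50 mm tall in all, 50 g. Origin at the centre of its underside, z up along the stem. The two feet are alike.
- foot_b: rubber furniture foot standing upright: round black flange below, 40 mm diameter and 10 mm thick, with a plain round grey stem of 26 mm diameter above it; 50 mm tall in all, 50 g. Origin at the centre of its underside, z up along the stem. The two feet are alike.
- coupling: brass pipe coupling lying on its side, 66 mm long over all: a square body 34 mm long and 28 x 28 mm in section in the middle, with a round spigot 18 mm in diameter and 16 mm long at either end; 140 g. Origin at its centre, 14 mm above the table; x runs along its length, y and z square to flats of the body. At the start the length runs roughly across the front of the robot (within 0.4 rad of the world y axis).
- round_dish: white plastic round shallow dish, inside diameter 150 mm, outside 158 mm; the rubber rings belong here. It is fixed to the table. Origin at the centre of its underside (on the table), z up; the floor inside is 4 mm above the origin and the rim 12 mm above it (the wall rises 8 mm above the floor, 4 mm thick).
- square_tray: white card square shallow tray, inside 150 x 150 mm, outside 158 x 158 mm; the rubber feet belong here. x and y run square to its sides. It is fixed to the table. Origin at the centre of its underside (on the table), z up; the floor inside is 4 mm above the origin and the rim 12 mm above it (the wall rises 8 mm above the floor, 4 mm thick).
- long_tray: grey plastic oblong shallow tray, inside 180 mm along its own x by 106 mm along its own y, outside 188 x 114 mm; the brass coupling belongs here, its length along the tray's length (x). It is fixed to the table. Origin at the centre of its underside (on the table), z up; the floor inside is 4 mm above the origin and the rim 12 mm above it (the wall rises 8 mm above the floor, 4 mm thick).
- paper_cup: bystander: white paper cup with a flat black lid, 77 mm across the lid and 92 mm tall, standing loose beyond the trays; origin at the centre of its underside. Leave it alone.
- paint_bottle: bystander: paint bottle, 42 mm in diameter and 115 mm tall, standing loose beyond the trays; origin at the centre of its underside. Leave it alone.
There are look-alikes about, which are no part of the job. Leave any green look-alike of the foot_a alone.

How it is judged:
By the outcome, as a careful person would: the job done as asked, in the order asked, and still so for the second after the job is handed in, with the robot touching nothing.
It also fails if it takes over 112 s, if anything falls off the work surface, if the arm or the gripper's body presses on something with over 40 N, if the wrist force passes 120 N, or if a joint passes its speed limit or range.

## Robot

A 7-joint arm with a two-finger parallel gripper is mounted at the origin on the work surface. World frame = base frame: x ahead of the robot, y to its left, z up, the work surface at z = 0. Lengths are in mm, angles in rad, forces in N, time in s.
With the tool pointing down it reaches from about 400 to 850 mm from the base axis. Payload 10.4 kg.
Tool frame: the origin (TCP) lies between the finger pads; the fingertips stand 17 mm ahead of it and the grasp point (between the pads) lies 2 mm behind it; y points along the fingers, z is the direction in which the jaws open and shut, and the axes are right-handed (so a half turn about y gives the same grasp; the last joint's range is limited). The gripper opens to 85 mm and grips with 20 to 120 N. Pads are 22 mm wide; open, the fingers measure 114 mm over their backs; the gripper's body (76 mm by 85 mm) begins 54 mm behind the grasp point. The pads swing forward as they close: fully open they stand 13 mm farther back than shut.
Start: joints at [1.249, 0.332, -0.065, 1.46, 0.022, 1.35, -0.088], TCP at [184.004, -597.321, 248.338] pointing down, gripper open.
Joint ranges: [-2.6, 2.6], [-0.5, 2.12], [-1.47, 1.34], [0.16, 2.42], [-1.27, 4.41], [0.06, 2.06], [-2.6, 2.6]. Speed limits (rad/s): [2.22, 2.22, 2.79, 2.79, 3.14, 3.14, 3.14].

## Interface

Orientations are given as [roll, pitch, yaw] about the fixed x, y, z axes, in that order (R = Rz(yaw) Ry(pitch) Rx(roll)).
In Python, from cell import state, grab_frame, sign_off gives the robot as it stands.
- The arm moves only by the shell command python3 -m handwheel 'ROWS' [FORCE]. ROWS is JSON, a list of rows, each an object with "travel": the shift along the tool's x, y, z in mm, a list of three; "roll": the turn about the tool's y in rad; "claw": the finger opening in mm, from 0 to 85.4. A call has 1 to 10 rows; each row shifts and turns the commanded pose from where the row before left it, along the tool's axes as they then stand; what a row does not reach is not made up. A row lasts 1/10 s, in which the tool goes at most 50 mm and 8.59 degrees, less where a joint would pass 70% of its speed; a pose out of reach is approached as far as the arm can. A call is refused whole if a number of a shift passes 50 or a number of a turn 0.15, either way. A call with a gripper value outside its range is refused whole. The fingers move at their own pace and stop on an object; FORCE is the grip in N (left out, the last holds). Time passes only in rows, so rows that do not move let the fingers close. It gives the time, the measured TCP pose, the force and the opening at its end, in the units of the state.
- state(): the state, without advancing time (a new reading comes with each control period).
- grab_frame(name): name is "scene" or "top" or "wrist"; returns a dict with "img" (400x640x3 uint8, red, green, blue), "z_map" (400x640 float32, mm along the optical axis (not along the pixel's ray), 0 where there is no reading), "fx", "fy", "cx", "cy" (pixels), "dist" ([k1, k2, p1, p2, k3] as OpenCV has them; the pictures are not rectified), "view" (4x4, takes a point from world to camera coordinates); the wrist camera has in their place "T_tool_cam" (4x4, takes a point from camera to tool coordinates, whose origin is the TCP and whose axes are the tool frame's). Camera axes: x right, y up, looking along -z (the intrinsics and any distortion apply to the point x, -y, -z); pixel columns grow to the right and rows downward; lengths in mm; the calibration is good to about 2 mm. A picture is of the moment at which its call begins: read the wrist's pose just before it.
- sign_off(): hands the job in, once; it reports no verdict.
The state is a dict: "t": time; "qpos": joint angles; "joint_vel": joint speeds; "effort": joint torques, N m; "tcp_pos": TCP position; "eef_rot": TCP orientation; "wrist_force": force on the tool from outside, world axes, zero at the start; "ft_torque": the same for the moment, N m; "finger_gap": finger opening in mm.
Only numpy, scipy, OpenCV 4.12 (cv2) and the standard library are available. Lean on these libraries where they do the work, as an engineer would, in place of code of your own. Each camera call takes 0.05 s, during which the arm holds its last target.

## Working session

There is one attempt and no reset: what is moved stays moved. The work goes in short steps, Python scripts to look and compute and a shell command to move; the robot and the scene stay as the last step left them, time stands still between calls to the robot, and variables do not carry over. Pictures are saved under pics/ and viewed, and the job is handed in when it is done.

```bash
ls; mkdir -p pics; python3 - <<'E'
from cell import state, grab_frame
import cv2,numpy as np
s=state();print(s)
for n in("scene","top","wrist"):
    f=grab_frame(n)
    np.savez(f'pics/{n}0.npz',**{k:np.array(v) for k,v in f.items()})
    cv2.imwrite(f'pics/{n}0.png',f["img"][:,:,::-1])
    print(n,f["fx"],f["fy"],f["cx"],f["cy"],f["dist"]); print(np.round(f.get("view",f.get("T_tool_cam")),3))
E
```

```text
pics
{'t': 0.0, 'qpos': array([ 1.24938021,  0.33285185, -0.06470805,  1.46093681,  0.02160945,
        1.34988033, -0.08854246]), 'joint_vel': array([ 1.36581595e-03,  9.58171634e-04,  7.15304452e-04, -3.63679226e-05,
       -1.40416456e-04, -4.60882041e-04, -5.36676090e-04]), 'effort': array([-5.98328256e-05, -6.25445509e+01,  4.90344618e-02, -3.91609025e+01,
        1.61334575e-02,  9.85086313e-03,  1.35335557e-05]), 'tcp_pos': array([ 183.89030149, -596.9761811 ,  247.53058554]), 'eef_rot': array([-1.57217496e+00, -7.03169132e-05, -2.84278836e+00]), 'wrist_force': array([0.69934883, 0.37739183, 0.5324081 ]), 'ft_torque': array([0.04159659, 0.05333431, 0.01660538]), 'finger_gap': 85.76632489800743}
scene 497.36521441092225 497.36521441092225 313.12086367071726 197.48460941477873 [0.00032223 0.         0.         0.         0.        ]
[[ 5.130000e-01  8.580000e-01 -1.200000e-02 -2.854310e+02]
 [-6.040000e-01  3.710000e-01  7.060000e-01  3.212790e+02]
 [ 6.100000e-01 -3.550000e-01  7.080000e-01 -1.504997e+03]
 [ 0.000000e+00  0.000000e+00  0.000000e+00  1.000000e+00]]
top 491.88424739113964 491.88424739113964 320.13502352922615 206.3818647883909 [-0.1464493  0.         0.         0.         0.       ]
[[-2.400000e-02 -1.000000e+00 -8.000000e-03  2.507200e+01]
 [ 9.950000e-01 -2.500000e-02  9.700000e-02 -5.914290e+02]
 [-9.800000e-02 -6.000000e-03  9.950000e-01 -1.294048e+03]
 [ 0.000000e+00  0.000000e+00  0.000000e+00  1.000000e+00]]
wrist 279.964742714608 279.964742714608 316.46937068195837 202.63106845025925 [0.00378971 0.         0.         0.         0.        ]
[[-1.00000e-03 -9.46000e-01 -3.24000e-01 -8.26110e+01]
 [-1.00000e-03  3.24000e-01 -9.46000e-01 -1.26145e+02]
 [ 1.00000e+00 -0.00000e+00 -1.00000e-03 -9.67000e-01]
 [ 0.00000e+00  0.00000e+00  0.00000e+00  1.00000e+00]]
```

View pics/top0.png

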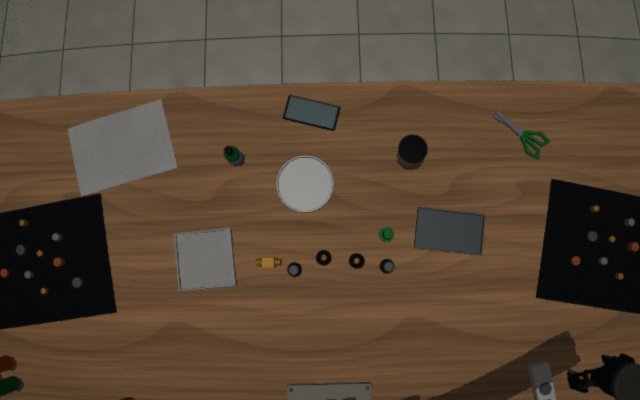

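View pics/scene0.png

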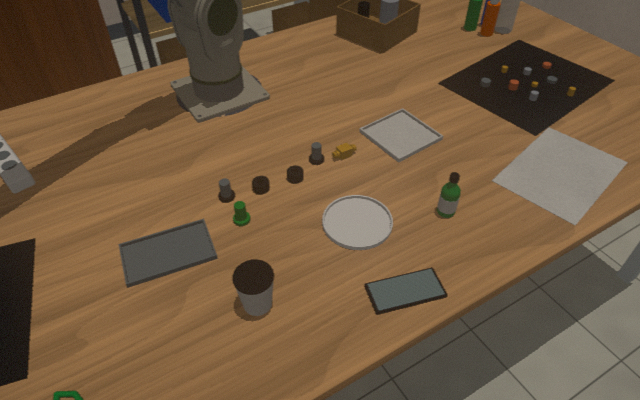

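View pics/wrist0.png

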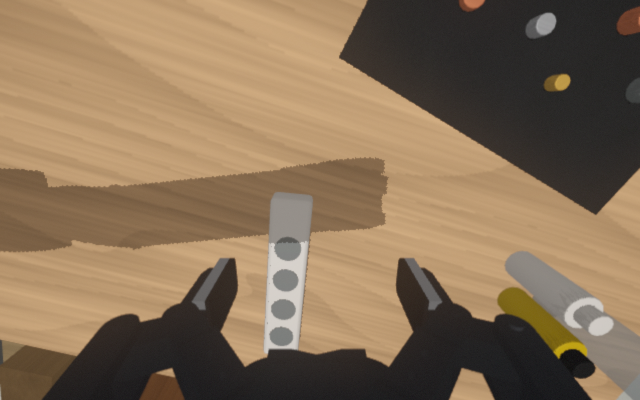

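The top view shows rings at (323,257) and (356,260), feet at (294,269) and (387,266), and the coupling at (268,262). The green look-alike is at (387,234). The dish is at (305,184), the square tray at (206,260) and the long tray at (449,231), with the cup at (412,152) and the bottle at (233,155). Next I'll measure these from depth.

```bash
cat > h.py <<'E'
import numpy as np,cv2
from scipy.spatial.transform import Rotation as Ro
def cloud(f,T=None):
    z=np.asarray(f["z_map"]).astype(float);h,w=z.shape
    K=np.array([[f["fx"],0,f["cx"]],[0,f["fy"],f["cy"]],[0,0,1]],float)
    uv=np.stack(np.meshgrid(np.arange(w),np.arange(h)),-1).reshape(-1,1,2).astype(np.float64)
    n=cv2.undistortPoints(uv,K,np.asarray(f["dist"],float)).reshape(h,w,2)
    P=np.stack([n[...,0]*z,-n[...,1]*z,-z],-1)
    M=np.linalg.inv(np.asarray(f["view"])) if "view" in f else T@np.asarray(f["T_tool_cam"])
    W=P@M[:3,:3].T+M[:3,3]; W[z==0]=np.nan
    return W
def tool(s):
    T=np.eye(4);T[:3,:3]=Ro.from_euler('xyz',s["eef_rot"]).as_matrix();T[:3,3]=s["tcp_pos"];return T
def go(s,xyz,yaw=None):
    """tool-axes shift to reach world point with TCP"""
    R=tool(s)[:3,:3]; d=R.T@(np.array(xyz)-s["tcp_pos"])
    print("shift tool",np.round(d,1),"yaw",round(s["eef_rot"][2],3),"tcp",np.round(s["tcp_pos"],1),'t',round(s['t'],2),'gap',round(s['finger_gap'],1),'F',np.round(s['wrist_force'],1))
    if yaw is not None: print("roll needed",round((s["eef_rot"][2]-yaw+np.pi)%(2*np.pi)-np.pi,3))
E
python3 - <<'E'
import numpy as np,cv2
from h import *
for cam in('top','scene'):
    f=dict(np.load(f'pics/{cam}0.npz')); W=cloud(f)
    x,y,z=W[...,0],W[...,1],W[...,2]
    t=(x>380)&(x<900)&(abs(y)<400)
    print(cam,'table z',np.nanmedian(z[t]))
    z0=np.nanmedian(z[t])
    m=(t&(z-z0>5)).astype(np.uint8)
    n,l,st,c=cv2.connectedComponentsWithStats(m)
    for i in range(1,n):
        if st[i,4]<12: continue
        k=l==i; p=W[k]; top=p[:,2]>p[:,2].max()-6
        q=p[:,:2].astype(np.float32); r=cv2.minAreaRect(q)
        print(np.round(c[i]),st[i,4],'mean',np.round(p.mean(0),1),'top',np.round(p[top].mean(0),1),'rect',np.round(r[0],1),np.round(r[1]),round(r[2],1),'bbmid',np.round((p.min(0)+p.max(0))/2,1),'col',np.round(f['img'][k].mean(0)))
E
python3 - <<'E'
import cv2
a=cv2.imread('pics/top0.png')[130:300,165:495]
cv2.imwrite('pics/top0c.png',cv2.resize(a,None,fx=2.4,fy=2.4,interpolation=cv2.INTER_CUBIC))
E
```

```text
top table z 2.493496530428615
[312. 113.] 1126 mean [856.6  27.1  11.5] top [853.7  20.1  16.3] rect [858.8  28.7] [150.  71.] 74.4 bbmid [852.8  28.2  14.2] col [60. 68. 68.]
[412. 149.] 735 mean [ 729.2 -232.3   89.5] top [ 730. -234.   96.] rect [ 731.5 -233.6] [76. 76.] 47.2 bbmid [ 732.6 -234.4   54. ] col [19. 18. 18.]
[232. 155.] 288 mean [730.1 238.5  75. ] top [737.1 243.1 118.4] rect [740.1 252.8] [63. 42.] 64.4 bbmid [743.7 246.8  64.9] col [25. 39. 25.]
[305. 183.] 401 mean [659.1  50.2  11.9] top [657.5  49.9  17.8] rect [657.6  50.6] [154. 157.] 88.5 bbmid [657.6  50.4  15. ] col [123. 118. 114.]
[293. 178.] 46 mean [675.1  82.    9.1] top [675.1  82.    9.1] rect [676.9  83.1] [30. 36.] 82.6 bbmid [676.5  83.    9.9] col [146. 143. 141.]
[325. 172.] 12 mean [688.3  -4.7   8.8] top [688.3  -4.7   8.8] rect [687.2  -5.2] [16.  8.] 89.2 bbmid [687.3  -5.2   9. ] col [145. 142. 140.]
[311. 176.] 14 mean [678.   33.6   8.8] top [678.   33.6   8.8] rect [678.8  32.6] [19.  9.] 63.2 bbmid [679.6  33.6   9.7] col [145. 143. 141.]
[305. 188.] 14 mean [646.4  51.4   8.6] top [64
[... 6222 characters left out ...]
608.4  67.8   5.9] rect [610.1  65.8] [17. 19.] 40.2 bbmid [605.6  67.2   6.5] col [161. 154. 145.]
[179. 247.] 657 mean [ 523.8 -314.6    9.7] top [ 527.2 -311.1   12. ] rect [ 521.4 -326.8] [162. 122.] 82.4 bbmid [ 520.2 -319.6   10.7] col [73. 69. 61.]
[386. 228.] 12 mean [708.9  96.5   5.9] top [708.9  96.5   5.9] rect [709.3  97.2] [ 7. 17.] 5.7 bbmid [709.   97.2   6.2] col [161. 153. 144.]
[255. 285.] 1788 mean [ 743.3 -236.2   76.3] top [ 734.1 -233.1   92.1] rect [ 732.8 -232.6] [76. 77.] 77.4 bbmid [ 732.3 -233.    50.9] col [61. 51. 42.]
[403. 290.] 2184 mean [860.3  26.3   9. ] top [860.2  27.    9.4] rect [861.4  30.7] [150.  73.] 74.4 bbmid [854.3  30.8   9.4] col [82. 86. 80.]
```

View pics/top0c.png

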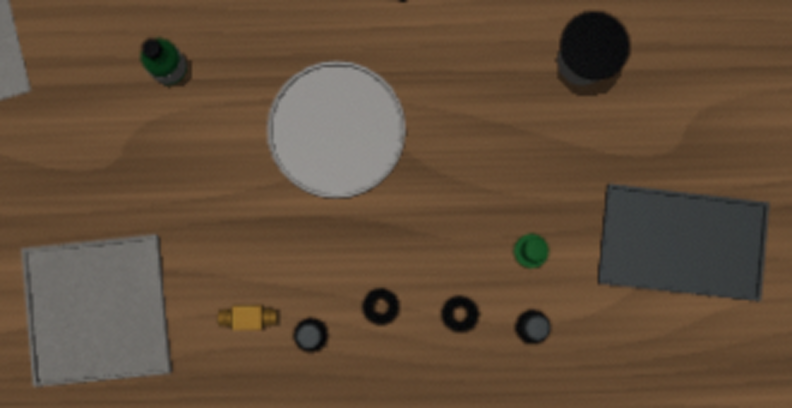

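```bash
python3 - <<'E'
import numpy as np,cv2
from h import *
def ray(f,uv,z):
    K=np.array([[f["fx"],0,f["cx"]],[0,f["fy"],f["cy"]],[0,0,1]],float)
    n=cv2.undistortPoints(np.array(uv,float).reshape(-1,1,2),K,np.asarray(f["dist"],float)).reshape(-1,2)
    M=np.linalg.inv(f["view"]); d=np.c_[n[:,0],-n[:,1],-np.ones(len(n))]@M[:3,:3].T
    o=M[:3,3]; return o+d*((z-o[2])/d[:,2])[:,None]
f=dict(np.load('pics/top0.npz'))
s=lambda L:np.array(L)/2.4+[165,130]
for nm,c in(('sq',[(23,250),(156,236),(170,372),(34,384)]),('long',[(608,185),(768,204),(760,300),(598,283)])):
    p=ray(f,s(c),12); print(nm,np.round(p[:,:2],1).tolist(),'c',p[:,:2].mean(0).round(1),cv2.minAreaRect(p[:,:2].astype(np.float32)))
p=ray(f,s([(268,130),(405,130),(337,61),(337,198)]),12);print(p.round(1))
f=dict(np.load('pics/scene0.npz'))
for nm,c in(('sq',[(361,134),(402,111),(441,136),(401,158)]),('long',[(121,248),(206,222),(216,256),(130,283)])):
    p=ray(f,c,12); print(nm,np.round(p[:,:2],1).tolist(),'c',p[:,:2].mean(0).round(1),cv2.minAreaRect(p[:,:2].astype(np.float32)))
# coupling: principal axis of rays
for cam,zz in(('top',14),('scene',14)):
    f=dict(np.load(f'pics/{cam}0.npz'));im=f['img'].astype(int);W=cloud(f)
    m=(im[...,0]-im[...,2]>35)&(abs(W[...,0]-448)<50)&(abs(W[...,1]-157)<50)&(W[...,2]>12)
    P=W[m][:,:2]; u,sv,vt=np.linalg.svd(P-P.mean(0)); print(cam,m.sum(),P.mean(0),vt[0],np.degrees(np.arctan2(vt[0,1],vt[0,0])))
E
```

```text
sq [[526.8, 413.1], [539.5, 258.1], [385.4, 244.0], [373.8, 401.0]] c [456.4 329. ] ((456.37744140625, 328.53448486328125), (154.71836853027344, 157.52090454101562), 4.492785930633545)
long [[584.8, -258.0], [558.2, -443.6], [448.6, -428.6], [473.8, -242.0]] c [ 516.4 -343. ] ((515.961669921875, -343.1105651855469), (188.28663635253906, 112.16211700439453), 81.83180236816406)
[[657.7 128.2  12. ]
 [653.7 -28.2  12. ]
 [735.7  47.7  12. ]
 [577.8  51.   12. ]]
sq [[410.3, 236.6], [384.8, 394.5], [528.9, 411.9], [544.3, 266.5]] c [467.1 327.4] ((469.149658203125, 327.1250305175781), (145.064453125, 159.9896240234375), 9.16817569732666)
long [[464.8, -423.5], [489.9, -239.5], [591.0, -258.3], [564.4, -433.2]] c [ 527.5 -338.6] ((528.2234497070312, -338.4598083496094), (185.73118591308594, 102.70783996582031), 82.22492980957031)
top 226 [446.03844777 153.61918766] [-0.00961527 -0.99995377] -90.55092312171314
scene 230 [452.28986925 154.54279643] [-0.05605001 -0.99842796] -93.21311314945251
```

```bash
python3 -m handwheel '[{"travel":[0,0,0],"roll":-0.14,"claw":85},{"travel":[0,0,0],"roll":-0.14,"claw":75},{"travel":[0,0,0],"roll":-0.14,"claw":70},{"travel":[0,0,0],"roll":-0.14,"claw":70}]' 30; python3 -c "
from h import *;from cell import state
go(state(),[446,-82,150],-np.pi/2)"
```

```text
t: 0.55
tcp_pos: [183.9, -597.2, 248.0]
eef_rot: [-1.571, 0.0, -2.277]
wrist_force: [-0.5, 0.4, 0.3]
finger_gap: 70.3
shift tool [-562.    98.2 -134.9] yaw -2.277 tcp [ 183.9 -597.2  248. ] t 0.55 gap 70.3 F [-0.5  0.4  0.3]
roll needed -0.706
```

```bash
python3 -m handwheel '[{"travel":[0,0,0],"roll":-0.141,"claw":70},{"travel":[0,0,0],"roll":-0.141,"claw":70},{"travel":[0,0,0],"roll":-0.141,"claw":70},{"travel":[0,0,0],"roll":-0.141,"claw":70},{"travel":[0,0,0],"roll":-0.141,"claw":70}]'; python3 -c "
from h import *;from cell import state
go(state(),[446,-82,150],-np.pi/2)"
```

```text
t: 1.05
tcp_pos: [183.9, -597.2, 248.0]
eef_rot: [-1.571, 0.0, -1.572]
wrist_force: [0.4, -0.2, 0.1]
finger_gap: 69.9
shift tool [-515.4   98.2  261.5] yaw -1.572 tcp [ 183.9 -597.2  248. ] t 1.05 gap 69.9 F [ 0.4 -0.2  0.1]
roll needed -0.001
```

```bash
python3 -m handwheel '[{"travel":[-40,5,20],"roll":0,"claw":70},{"travel":[-40,5,20],"roll":0,"claw":70},{"travel":[-40,5,20],"roll":0,"claw":70},{"travel":[-40,5,20],"roll":0,"claw":70},{"travel":[-40,5,20],"roll":0,"claw":70},{"travel":[-40,5,20],"roll":0,"claw":70},{"travel":[-40,5,20],"roll":0,"claw":70},{"travel":[-40,5,20],"roll":0,"claw":70},{"travel":[-40,5,20],"roll":0,"claw":70},{"travel":[-40,5,20],"roll":0,"claw":70}]'; python3 -c "
from h import *;from cell import state
go(state(),[446,-82,150],-np.pi/2)"
```

```text
t: 2.05
tcp_pos: [387.2, -197.0, 198.2]
eef_rot: [-1.571, -0.001, -1.578]
wrist_force: [1.1, -1.0, -0.1]
finger_gap: 70.2
shift tool [-115.5   48.1   58. ] yaw -1.578 tcp [ 387.2 -197.   198.2] t 2.05 gap 70.2 F [ 1.1 -1.  -0.1]
roll needed -0.007
```

Tracking is good. I'll move above ring 2 and check with the wrist camera.

```bash
python3 -m handwheel '[{"travel":[-38,20,20],"roll":0,"claw":70},{"travel":[-38,20,20],"roll":0,"claw":70},{"travel":[-39,8,18],"roll":0,"claw":70},{"travel":[0,0,0],"roll":0,"claw":70}]'; cat >> h.py <<'E'
def wristpic(name):
    from cell import state,grab_frame
    s=state();f=grab_frame("wrist");cv2.imwrite(f'pics/{name}.png',f["img"][:,:,::-1])
    return s,f,cloud(f,tool(s))
def blobs(W,img,zmin=8,box=(350,800,-450,450)):
    x,y,z=W[...,0],W[...,1],W[...,2]
    m=((x>box[0])&(x<box[1])&(y>box[2])&(y<box[3])&(z>zmin)&(z<70)).astype(np.uint8)
    n,l,st,c=cv2.connectedComponentsWithStats(m)
    for i in range(1,n):
        if st[i,4]<60: continue
        p=W[l==i]; zt=np.percentile(p[:,2],98); q=p[p[:,2]>zt-4]
        r=cv2.minAreaRect(q[:,:2].astype(np.float32))
        print('px',c[i].round(),st[i,4],'ztop',zt.round(1),'toprect',np.round(r[0],1),np.round(r[1],1),round(r[2],1),'col',img[l==i].mean(0).round())
E
python3 - <<'E'
from h import *
from cell import state
s,f,W=wristpic('w1'); go(s,[446,-82,18],-np.pi/2); blobs(W,f['img'])
E
```

```text
t: 2.45
tcp_pos: [446.6, -78.4, 149.4]
eef_rot: [-1.571, 0.003, -1.57]
wrist_force: [-0.8, -0.2, 1.2]
finger_gap: 70.1
shift tool [  3.9 131.4  -0.6] yaw -1.57 tcp [446.6 -78.4 149.4] t 2.45 gap 70.1 F [-0.8 -0.2  1.2]
roll needed 0.001
px [291.  12.] 1157 ztop 49.2 toprect [424.1  74.4] [14.5  2.3] 0.8 col [57. 52. 48.]
px [531.  94.] 1855 ztop 13.8 toprect [641.5  18.1] [ 82.1 157.8] 65.6 col [176. 170. 164.]
px [327. 104.] 1707 ztop 25.9 toprect [454.4   7.2] [40.8 40.8] 56.6 col [68. 57. 47.]
px [314. 201.] 1427 ztop 25.9 toprect [443.8 -81.4] [40.6 40.8] 81.7 col [52. 42. 33.]
px [298. 278.] 1387 ztop 51.6 toprect [ 426.9 -163.7] [25.3 25.3] 61.3 col [73. 68. 62.]
px [373. 278.] 711 ztop 51.4 toprect [ 505.1 -167.5] [ 9.2 25.3] 20.5 col [ 56. 109.  55.]
px [573. 333.] 3586 ztop 69.2 toprect [ 713.2 -219.9] [69.3 30.1] 52.9 col [111. 107. 101.]
px [360. 333.] 360 ztop 13.8 toprect [ 497.5 -248. ] [67.8 28.2] 18.0 col [96. 96. 93.]
```

View pics/w1.png

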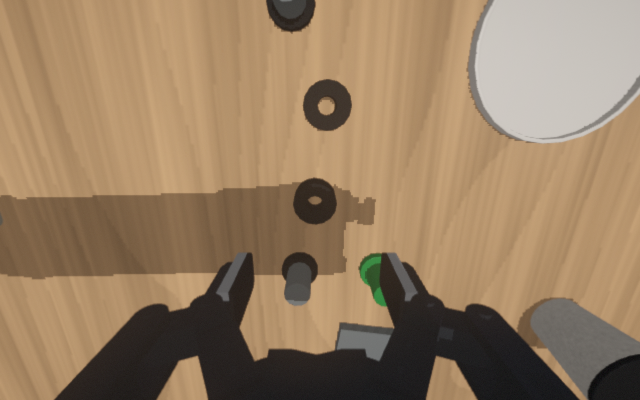

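The wrist view shows ring 2 at (315,200), centred between the fingers, and ring 1 at (327,104). Now I'll descend on ring 2.

```bash
python3 -m handwheel '[{"travel":[3,40,-1],"roll":0,"claw":68},{"travel":[0,40,-1],"roll":0,"claw":68},{"travel":[0,35,0],"roll":0,"claw":68},{"travel":[0,15,0],"roll":0,"claw":68},{"travel":[0,0,0],"roll":0,"claw":68}]'; python3 - <<'E'
from h import *
from cell import state
go(state(),[445,-81.5,18],-np.pi/2)
E
```

```text
t: 3.0
tcp_pos: [442.3, -87.6, 19.1]
eef_rot: [-1.574, 0.001, -1.579]
wrist_force: [0.1, 0.7, -0.7]
finger_gap: 68.2
shift tool [-6.1  1.1  2.7] yaw -1.579 tcp [442.3 -87.6  19.1] t 3.0 gap 68.2 F [ 0.1  0.7 -0.7]
roll needed -0.008
```

```bash
python3 -m handwheel '[{"travel":[-6,1,2],"roll":-0.005,"claw":68},{"travel":[0,0,0],"roll":0,"claw":68}]'; python3 - <<'E'
from h import *
from cell import state
go(state(),[445,-81.5,18],-np.pi/2)
E
```

```text
t: 3.2
tcp_pos: [447.1, -80.7, 20.9]
eef_rot: [-1.568, -0.001, -1.572]
wrist_force: [-0.1, 0.8, -0.0]
finger_gap: 67.4
shift tool [ 0.8  2.9 -2.1] yaw -1.572 tcp [447.1 -80.7  20.9] t 3.2 gap 67.4 F [-0.1  0.8 -0. ]
roll needed -0.001
```

```bash
python3 -m handwheel '[{"travel":[0,2,0],"roll":0,"claw":68},{"travel":[0,0,0],"roll":0,"claw":36},{"travel":[0,0,0],"roll":0,"claw":36},{"travel":[0,0,0],"roll":0,"claw":36},{"travel":[0,0,0],"roll":0,"claw":36},{"travel":[0,0,0],"roll":0,"claw":36}]' 30; python3 - <<'E'
from h import *
from cell import state
go(state(),[659,17,140],-np.pi/2)
E
```

```text
t: 3.8
tcp_pos: [445.8, -81.4, 17.9]
eef_rot: [-1.57, -0.001, -1.573]
wrist_force: [-2.2, 0.2, 6.7]
finger_gap: 40.9
shift tool [ -98.8 -122.1  213. ] yaw -1.573 tcp [445.8 -81.4  17.9] t 3.8 gap 40.9 F [-2.2  0.2  6.7]
roll needed -0.002
```

```bash
python3 -m handwheel '[{"travel":[0,-25,0],"roll":0,"claw":36},{"travel":[0,-35,0],"roll":0,"claw":36},{"travel":[-16,-10,36],"roll":0,"claw":36},{"travel":[-16,0,36],"roll":0,"claw":36},{"travel":[-16,0,36],"roll":0,"claw":36},{"travel":[-17,0,36],"roll":0,"claw":36},{"travel":[-17,0,36],"roll":0,"claw":36},{"travel":[-17,0,33],"roll":0,"claw":36},{"travel":[0,0,0],"roll":0,"claw":36}]'; python3 - <<'E'
from h import *
from cell import state
s,f,W=wristpic('w2')
go(s,[659,17,23],-np.pi/2)
E
```

```text
t: 4.7
tcp_pos: [661.2, 21.0, 86.8]
eef_rot: [-1.57, 0.003, -1.57]
wrist_force: [-0.6, 0.0, -0.9]
finger_gap: 40.8
shift tool [ 4.2 63.8 -2.3] yaw -1.57 tcp [661.2  21.   86.8] t 4.7 gap 40.8 F [-0.6  0.  -0.9]
roll needed 0.001
```

View pics/w2.png

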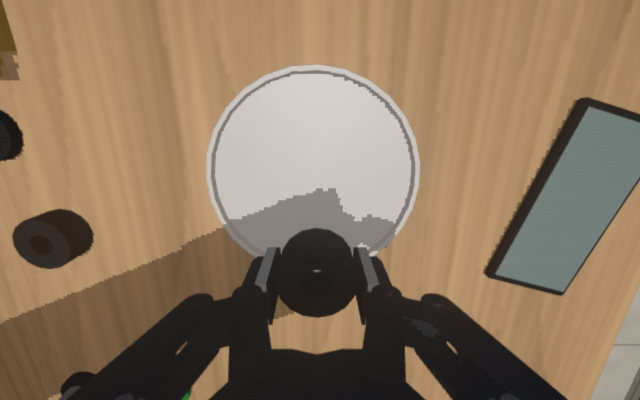

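The ring is held at (316,272) and the dish is centred at about (313,165), in line with the tool. I'll lower it into the dish at y≈17.

```bash
python3 -m handwheel '[{"travel":[2,30,-1],"roll":0,"claw":36},{"travel":[1,22,-1],"roll":0,"claw":36},{"travel":[0,7,0],"roll":0,"claw":36},{"travel":[0,2,0],"roll":0,"claw":36},{"travel":[0,0,0],"roll":0,"claw":36}]'; python3 - <<'E'
from h import *
from cell import state
go(state(),[659,17,23],-np.pi/2)
E
```

```text
t: 5.25
tcp_pos: [657.1, 14.2, 27.3]
eef_rot: [-1.57, -0.0, -1.573]
wrist_force: [-0.4, 0.3, -0.3]
finger_gap: 40.7
shift tool [-2.8  4.3  1.9] yaw -1.573 tcp [657.1  14.2  27.3] t 5.25 gap 40.7 F [-0.4  0.3 -0.3]
roll needed -0.002
```

```bash
python3 -m handwheel '[{"travel":[-2,3,1],"roll":0,"claw":36},{"travel":[0,0,0],"roll":0,"claw":36},{"travel":[0,0,0],"roll":0,"claw":36}]'; python3 - <<'E'
from h import *
from cell import state
go(state(),[659,17,23],-np.pi/2)
E
```

```text
t: 5.55
tcp_pos: [658.1, 16.6, 23.8]
eef_rot: [-1.57, -0.0, -1.573]
wrist_force: [0.9, -0.4, -1.5]
finger_gap: 40.9
shift tool [-0.4  0.8  0.9] yaw -1.573 tcp [658.1  16.6  23.8] t 5.55 gap 40.9 F [ 0.9 -0.4 -1.5]
roll needed -0.002
```

```bash
python3 -m handwheel '[{"travel":[0,1,0],"roll":0,"claw":36},{"travel":[0,0,0],"roll":0,"claw":60},{"travel":[0,0,0],"roll":0,"claw":60},{"travel":[0,-2,0],"roll":0,"claw":60},{"travel":[0,-25,0],"roll":0,"claw":62},{"travel":[0,-40,0],"roll":0,"claw":65},{"travel":[1,-20,-40],"roll":0,"claw":68}]'; python3 - <<'E'
from h import *
from cell import state
s,f,W=wristpic('w3')
go(s,[456.5,6.5,100],-np.pi/2);blobs(W,f['img'])
E
```

```text
t: 6.25
tcp_pos: [621.6, 16.1, 112.9]
eef_rot: [-1.564, 0.002, -1.574]
wrist_force: [-0.8, 0.9, 1.7]
finger_gap: 68.3
shift tool [  10.1   11.8 -165.1] yaw -1.574 tcp [621.6  16.1 112.9] t 6.25 gap 68.3 F [-0.8  0.9  1.7]
roll needed -0.003
px [60. 31.] 3910 ztop 29.7 toprect [446.  147.7] [34.5 30. ] 89.7 col [142. 112.  50.]
px [366. 154.] 3589 ztop 13.7 toprect [657.4  53.1] [156.5 156.7] 40.7 col [170. 164. 158.]
px [ 46. 127.] 3763 ztop 51.6 toprect [427.   85.8] [25.5 21.8] 70.8 col [70. 69. 67.]
px [359. 212.] 2115 ztop 29.8 toprect [656.8  16.5] [40.7 40.9] 79.0 col [58. 55. 52.]
px [121. 222.] 2435 ztop 25.7 toprect [454.9   7.5] [41.3 42.4] 75.3 col [54. 44. 36.]
px [201. 385.] 374 ztop 51.2 toprect [ 512.2 -154.6] [18.   5.9] 1.5 col [37. 85. 40.]
```

View pics/w3.png

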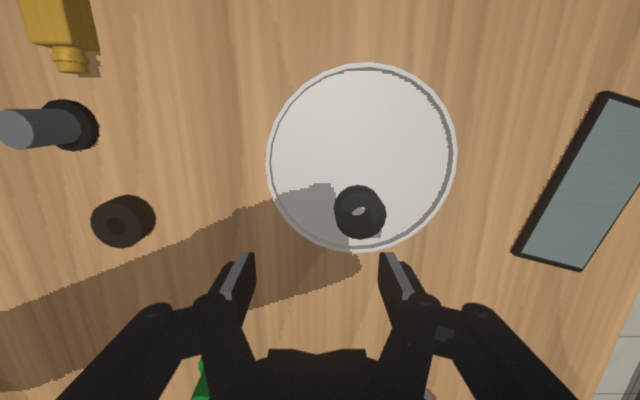

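Ring 2 lies flat in the dish at pixel (359,212). Its top is at z≈29.8 with the z bias of about 1.8 mm, so it rests on the floor. Ring 1 is next, at (455.5, 7).

```bash
python3 -m handwheel '[{"travel":[2,0,-40],"roll":0,"claw":68},{"travel":[2,0,-40],"roll":0,"claw":68},{"travel":[2,0,-40],"roll":0,"claw":68},{"travel":[2,10,-36],"roll":0,"claw":68},{"travel":[1,30,-10],"roll":0,"claw":68},{"travel":[0,20,0],"roll":0,"claw":68},{"travel":[0,0,0],"roll":0,"claw":68}]'; python3 - <<'E'
from h import *
from cell import state
go(state(),[455.5,7,20],-np.pi/2)
E
```

```text
t: 7.0
tcp_pos: [450.0, 6.6, 47.7]
eef_rot: [-1.574, -0.0, -1.573]
wrist_force: [-0.0, 0.7, -0.0]
finger_gap: 67.6
shift tool [-0.4 27.7  5.6] yaw -1.573 tcp [450.    6.6  47.7] t 7.0 gap 67.6 F [-0.   0.7 -0. ]
roll needed -0.002
```

```bash
python3 -m handwheel '[{"travel":[0,15,3],"roll":0,"claw":68},{"travel":[0,10,1],"roll":0,"claw":68},{"travel":[0,0,0],"roll":0,"claw":68},{"travel":[0,0,0],"roll":0,"claw":68}]'; python3 - <<'E'
from h import *
from cell import state
go(state(),[455.5,7,20],-np.pi/2)
E
```

```text
t: 7.4
tcp_pos: [456.0, 7.1, 24.8]
eef_rot: [-1.571, 0.0, -1.572]
wrist_force: [-0.7, 0.1, 0.0]
finger_gap: 67.8
shift tool [ 0.1  4.8 -0.5] yaw -1.572 tcp [456.    7.1  24.8] t 7.4 gap 67.8 F [-0.7  0.1  0. ]
roll needed -0.002
```

```bash
python3 -m handwheel '[{"travel":[0,5,0],"roll":0,"claw":68},{"travel":[0,0,0],"roll":0,"claw":50},{"travel":[0,0,0],"roll":0,"claw":36},{"travel":[0,0,0],"roll":0,"claw":36},{"travel":[0,0,0],"roll":0,"claw":36},{"travel":[0,0,0],"roll":0,"claw":36}]' 30; python3 - <<'E'
from h import *
from cell import state
go(state(),[657.5,89,90],-np.pi/2)
E
```

```text
t: 8.0
tcp_pos: [455.9, 6.8, 19.6]
eef_rot: [-1.571, -0.0, -1.573]
wrist_force: [-2.4, -0.1, 6.2]
finger_gap: 41.1
shift tool [-82.6 -70.4 201.4] yaw -1.573 tcp [455.9   6.8  19.6] t 8.0 gap 41.1 F [-2.4 -0.1  6.2]
roll needed -0.002
```

```bash
python3 -m handwheel '[{"travel":[0,-25,0],"roll":0,"claw":36},{"travel":[0,-35,0],"roll":0,"claw":36},{"travel":[-14,-12,36],"roll":0,"claw":36},{"travel":[-14,0,36],"roll":0,"claw":36},{"travel":[-14,0,36],"roll":0,"claw":36},{"travel":[-14,0,36],"roll":0,"claw":36},{"travel":[-14,0,36],"roll":0,"claw":36},{"travel":[-13,0,22],"roll":0,"claw":36},{"travel":[0,0,0],"roll":0,"claw":36},{"travel":[0,0,0],"roll":0,"claw":36}]'; python3 - <<'E'
from h import *
from cell import state
go(state(),[657.5,89,24],-np.pi/2)
E
```

```text
t: 9.0
tcp_pos: [657.6, 89.9, 90.6]
eef_rot: [-1.572, 0.0, -1.572]
wrist_force: [-0.8, -0.6, -0.9]
finger_gap: 40.8
shift tool [ 0.9 66.6 -0. ] yaw -1.572 tcp [657.6  89.9  90.6] t 9.0 gap 40.8 F [-0.8 -0.6 -0.9]
roll needed -0.001
```

```bash
python3 -m handwheel '[{"travel":[1,30,0],"roll":0,"claw":36},{"travel":[0,25,0],"roll":0,"claw":36},{"travel":[0,9,0],"roll":0,"claw":36},{"travel":[0,2,0],"roll":0,"claw":36},{"travel":[0,0,0],"roll":0,"claw":36},{"travel":[0,0,0],"roll":0,"claw":36}]'; python3 - <<'E'
from h import *
from cell import state
go(state(),[657.5,89,24],-np.pi/2)
E
```

```text
t: 9.6
tcp_pos: [658.7, 88.6, 26.8]
eef_rot: [-1.569, 0.0, -1.573]
wrist_force: [0.3, 0.4, 0.4]
finger_gap: 41.1
shift tool [-0.4  2.8 -1.2] yaw -1.573 tcp [658.7  88.6  26.8] t 9.6 gap 41.1 F [0.3 0.4 0.4]
roll needed -0.002
```

Next I'll release, retreat, and head for foot 1 at about (427, 86).

```bash
python3 -m handwheel '[{"travel":[0,2,0],"roll":0,"claw":36},{"travel":[0,1,0],"roll":0,"claw":36},{"travel":[0,0,0],"roll":0,"claw":60},{"travel":[0,0,0],"roll":0,"claw":60},{"travel":[0,-4,0],"roll":0,"claw":60},{"travel":[0,-30,0],"roll":0,"claw":62},{"travel":[0,-40,0],"roll":0,"claw":60},{"travel":[1,-20,-40],"roll":0,"claw":60},{"travel":[1,0,-45],"roll":0,"claw":60}]'; python3 - <<'E'
from h import *
from cell import state
s,f,W=wristpic('w4')
go(s,[427,86,90],-np.pi/2);blobs(W,f['img'])
E
```

```text
t: 10.5
tcp_pos: [574.3, 87.6, 119.6]
eef_rot: [-1.565, 0.001, -1.573]
wrist_force: [-0.3, 1.2, 0.2]
finger_gap: 60.3
shift tool [   2.    28.7 -147.5] yaw -1.573 tcp [574.3  87.6 119.6] t 10.5 gap 60.3 F [-0.3  1.2  0.2]
roll needed -0.002
px [555.  11.] 2180 ztop 67.5 toprect [732.2 225.1] [ 2.3 16.4] 85.9 col [88. 94. 80.]
px [152. 125.] 3364 ztop 29.7 toprect [446.2 157.1] [51.  28.9] 89.4 col [164. 131.  63.]
px [414. 226.] 2459 ztop 13.7 toprect [657.   56.3] [156.5 150.5] 5.1 col [169. 163. 157.]
px [414. 208.] 2150 ztop 29.7 toprect [657.4  89.2] [40.7 41.1] 78.6 col [64. 60. 57.]
px [138. 214.] 2461 ztop 51.5 toprect [425.   86.7] [25.4 25.3] 36.3 col [86. 81. 75.]
px [415. 273.] 673 ztop 29.7 toprect [666.8  24.4] [15.9 35.8] 30.7 col [57. 55. 52.]
px [191. 397.] 95 ztop 11.7 toprect [ 428.3 -147.8] [ 7.9 29.7] 87.5 col [37. 32. 29.]
```

View pics/w4.png

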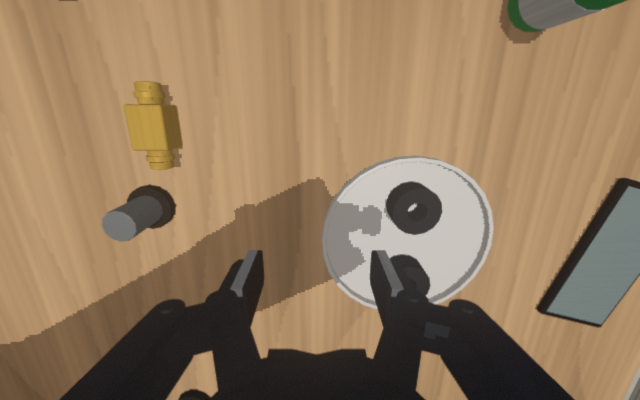

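Both rings are flat in the dish at pixels (414,208) and (410,275). The foot's stem is at (425.5, 86.5).

```bash
python3 -m handwheel '[{"travel":[0,0,-40],"roll":0,"claw":60},{"travel":[1,0,-40],"roll":0,"claw":60},{"travel":[0,0,-40],"roll":0,"claw":60},{"travel":[0,8,-28],"roll":0,"claw":60},{"travel":[0,20,-2],"roll":0,"claw":60},{"travel":[0,0,0],"roll":0,"claw":60},{"travel":[0,0,0],"roll":0,"claw":60}]'; python3 - <<'E'
from h import *
from cell import state
go(state(),[425.5,86.5,33],-np.pi/2)
E
```

```text
t: 11.25
tcp_pos: [423.3, 86.1, 88.8]
eef_rot: [-1.571, 0.0, -1.572]
wrist_force: [0.5, -0.1, -0.4]
finger_gap: 59.9
shift tool [-0.4 55.8  2.2] yaw -1.572 tcp [423.3  86.1  88.8] t 11.25 gap 59.9 F [ 0.5 -0.1 -0.4]
roll needed -0.002
```

```bash
python3 -m handwheel '[{"travel":[0,25,2],"roll":0,"claw":60},{"travel":[0,23,0],"roll":0,"claw":60},{"travel":[0,8,0],"roll":0,"claw":60},{"travel":[0,0,0],"roll":0,"claw":60},{"travel":[0,0,0],"roll":0,"claw":45},{"travel":[0,0,0],"roll":0,"claw":35},{"travel":[0,0,0],"roll":0,"claw":20},{"travel":[0,0,0],"roll":0,"claw":20},{"travel":[0,0,0],"roll":0,"claw":20},{"travel":[0,0,0],"roll":0,"claw":20}]' 30; python3 - <<'E'
from h import *
from cell import state
go(state(),[460,290,140],-np.pi/2)
E
```

```text
t: 12.25
tcp_pos: [425.7, 85.9, 33.3]
eef_rot: [-1.569, -0.0, -1.573]
wrist_force: [-1.4, 0.1, 7.2]
finger_gap: 25.1
shift tool [-204.1 -106.8   34. ] yaw -1.573 tcp [425.7  85.9  33.3] t 12.25 gap 25.1 F [-1.4  0.1  7.2]
roll needed -0.002
```

```bash
python3 -m handwheel '[{"travel":[0,-25,0],"roll":0,"claw":20},{"travel":[0,-35,0],"roll":0,"claw":20},{"travel":[-40,-20,5],"roll":0,"claw":20},{"travel":[-40,0,5],"roll":0,"claw":20},{"travel":[-40,0,5],"roll":0,"claw":20},{"travel":[-40,0,5],"roll":0,"claw":20},{"travel":[-40,0,5],"roll":0,"claw":20},{"travel":[-40,0,5],"roll":0,"claw":20},{"travel":[-37,0,1],"roll":0,"claw":20},{"travel":[0,0,0],"roll":0,"claw":20}]'; python3 - <<'E'
from h import *
from cell import state
s,f,W=wristpic('w5')
go(s,[457,363,38],-np.pi/2);blobs(W,f['img'],zmin=5.5)
E
```

```text
t: 13.25
tcp_pos: [454.5, 368.4, 113.0]
eef_rot: [-1.572, 0.004, -1.567]
wrist_force: [-0.8, -0.1, -0.7]
finger_gap: 25.2
shift tool [ 5.7 75.   2.5] yaw -1.567 tcp [454.5 368.4 113. ] t 13.25 gap 25.2 F [-0.8 -0.1 -0.7]
roll needed 0.004
px [317. 202.] 3068 ztop 13.8 toprect [455.4 344.8] [158.7 132.9] 4.5 col [159. 153. 146.]
px [610. 340.] 3372 ztop 67.0 toprect [717.4 241.4] [ 6.6 27.9] 13.1 col [82. 93. 78.]
px [315. 316.] 271 ztop 13.6 toprect [453.9 254.9] [52.8  5.7] 4.9 col [130. 124. 118.]
```

View pics/w5.png

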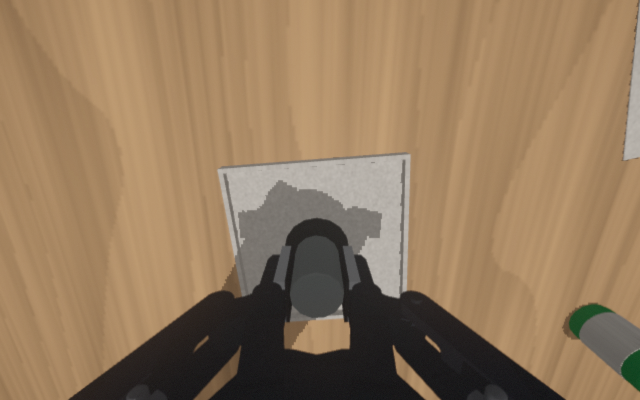

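The foot is held upright over the far half of the square tray, whose top edge runs (220,169) to (410,155). The tray is centred at about (457, 330). I'll descend.

```bash
python3 -m handwheel '[{"travel":[0,30,0],"roll":0,"claw":20},{"travel":[0,30,0],"roll":0,"claw":20},{"travel":[0,10,0],"roll":0,"claw":20},{"travel":[0,0,0],"roll":0,"claw":20},{"travel":[0,0,0],"roll":0,"claw":20}]'; python3 - <<'E'
from h import *
from cell import state
s=state()
go(s,[455,365,38],-np.pi/2)
E
```

```text
t: 13.8
tcp_pos: [457.2, 362.9, 43.6]
eef_rot: [-1.57, 0.001, -1.573]
wrist_force: [1.1, 0.2, -0.2]
finger_gap: 25.1
shift tool [-2.1  5.6 -2.2] yaw -1.573 tcp [457.2 362.9  43.6] t 13.8 gap 25.1 F [ 1.1  0.2 -0.2]
roll needed -0.003
```

```bash
python3 -m handwheel '[{"travel":[-2,3,-1],"roll":0,"claw":20},{"travel":[0,2,0],"roll":0,"claw":20},{"travel":[0,1,0],"roll":0,"claw":20},{"travel":[0,0,0],"roll":0,"claw":20},{"travel":[0,0,0],"roll":0,"claw":20}]'; python3 - <<'E'
from h import *
from cell import state
s=state()
go(s,[455,365,37.5],-np.pi/2)
E
```

```text
t: 14.3
tcp_pos: [455.7, 365.3, 37.4]
eef_rot: [-1.57, 0.0, -1.573]
wrist_force: [-2.1, -1.5, 9.2]
finger_gap: 25.3
shift tool [ 0.3 -0.1 -0.7] yaw -1.573 tcp [455.7 365.3  37.4] t 14.3 gap 25.3 F [-2.1 -1.5  9.2]
roll needed -0.002
```

```bash
python3 -m handwheel '[{"travel":[0,0,0],"roll":0,"claw":50},{"travel":[0,0,0],"roll":0,"claw":50},{"travel":[0,0,0],"roll":0,"claw":50},{"travel":[0,-10,0],"roll":0,"claw":50},{"travel":[0,-30,0],"roll":0,"claw":50},{"travel":[0,-40,0],"roll":0,"claw":60},{"travel":[30,-10,0],"roll":0,"claw":60},{"travel":[40,0,0],"roll":0,"claw":60},{"travel":[40,0,-3],"roll":0,"claw":60}]'; python3 - <<'E'
from h import *
from cell import state
s,f,W=wristpic('w6')
go(s,[427,-164,110],-np.pi/2);blobs(W,f['img'],zmin=8)
E
```

```text
t: 15.2
tcp_pos: [452.5, 254.1, 127.3]
eef_rot: [-1.569, 0.0, -1.572]
wrist_force: [0.6, -0.8, 0.6]
finger_gap: 60.1
shift tool [418.1  17.  -25. ] yaw -1.572 tcp [452.5 254.1 127.3] t 15.2 gap 60.1 F [ 0.6 -0.8  0.6]
roll needed -0.001
px [318.  94.] 4962 ztop 13.8 toprect [456.7 331.8] [158.7 158.5] 4.8 col [154. 148. 141.]
px [320.  68.] 2246 ztop 55.8 toprect [454.7 365.9] [24.7 25.1] 0.1 col [101. 102.  99.]
px [622. 215.] 1730 ztop 42.6 toprect [716.8 240.4] [ 6.5 28.2] 17.5 col [89. 93. 80.]
px [311. 295.] 1524 ztop 29.7 toprect [445.6 157.3] [48.3 27.8] 89.0 col [125.  97.  46.]
px [541. 337.] 719 ztop 13.9 toprect [697.8  95.4] [ 40.4 136.9] 45.7 col [150. 145. 140.]
px [519. 340.] 290 ztop 29.7 toprect [669.7 101.4] [ 7.1 30.9] 47.4 col [46. 43. 41.]
px [431. 375.] 228 ztop 13.6 toprect [585.6  40.5] [12.5 73.6] 11.0 col [156. 151. 144.]
```

View pics/w6.png

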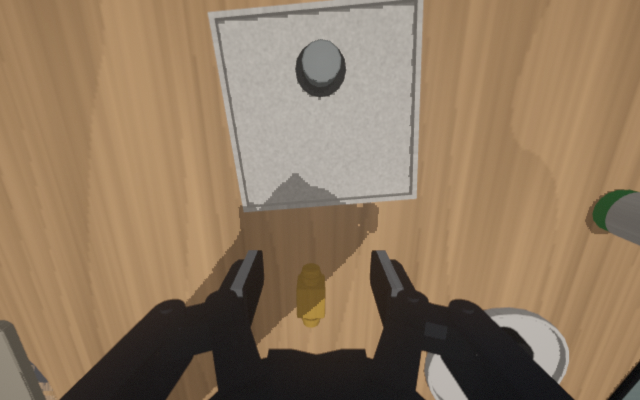

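Foot 1 stands upright in the tray at pixel (322,68), with its top at z≈55.8. Next is foot 2.

```bash
python3 -m handwheel '[{"travel":[40,0,-2],"roll":0,"claw":60},{"travel":[42,0,-2],"roll":0,"claw":60},{"travel":[42,0,-2],"roll":0,"claw":60},{"travel":[42,0,-2],"roll":0,"claw":60},{"travel":[42,0,-3],"roll":0,"claw":60},{"travel":[42,0,-3],"roll":0,"claw":60},{"travel":[42,0,-3],"roll":0,"claw":60},{"travel":[42,0,-3],"roll":0,"claw":60},{"travel":[42,0,-3],"roll":0,"claw":60},{"travel":[40,0,-2],"roll":0,"claw":60}]'; python3 -m handwheel '[{"travel":[0,0,0],"roll":0,"claw":60},{"travel":[0,0,0],"roll":0,"claw":60}]'; python3 - <<'E'
from h import *
from cell import state
s,f,W=wristpic('w7')
go(s,[427,-164,110],-np.pi/2);blobs(W,f['img'],zmin=8)
E
```

```text
t: 16.25
tcp_pos: [426.2, -162.9, 127.1]
eef_rot: [-1.57, -0.001, -1.573]
wrist_force: [1.1, 0.7, 0.3]
finger_gap: 60.2
t: 16.45
tcp_pos: [426.5, -161.3, 126.7]
eef_rot: [-1.57, 0.0, -1.574]
wrist_force: [0.2, 0.6, 0.5]
finger_gap: 60.0
shift tool [ 2.7 16.7  0.5] yaw -1.574 tcp [ 426.5 -161.3  126.7] t 16.45 gap 60.0 F [0.2 0.6 0.5]
roll needed -0.003
px [593.  20.] 778 ztop 13.9 toprect [633.8 -17.7] [10.  66.7] 74.5 col [166. 161. 155.]
px [318. 211.] 1725 ztop 51.6 toprect [ 426.7 -164.1] [25.2 24.8] 71.2 col [72. 66. 61.]
px [416. 212.] 1956 ztop 51.6 toprect [ 512.5 -164.8] [25.2 25. ] 30.6 col [ 62. 120.  60.]
px [620. 278.] 2613 ztop 55.3 toprect [ 700.  -241.8] [ 6.1 35.2] 16.3 col [111. 106. 100.]
px [359. 312.] 370 ztop 13.9 toprect [ 469.6 -285.5] [92.2  4.7] 81.7 col [106. 106. 104.]
px [446. 289.] 408 ztop 13.7 toprect [ 554.4 -254.2] [12.2 65.7] 76.6 col [99. 99. 96.]
px [438. 382.] 236 ztop 14.1 toprect [ 566.9 -381.8] [58.5  5.5] 82.1 col [89. 89. 87.]
```

View pics/w7.png

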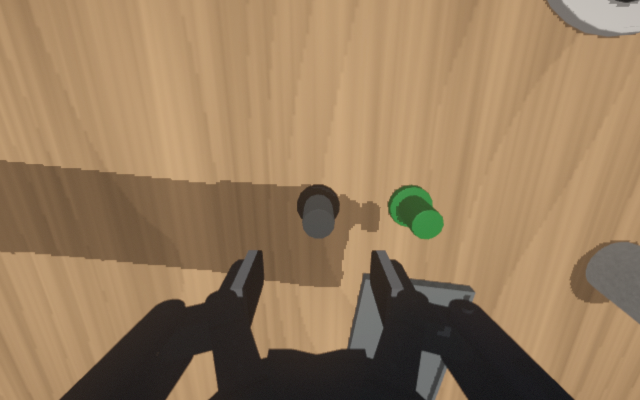

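The black and grey foot is at (318,210), between the jaws. The green look-alike at (415,210) has about 20 mm clearance from the finger. I'll descend and grip.

```bash
python3 -m handwheel '[{"travel":[2,30,1],"roll":0,"claw":54},{"travel":[1,40,0],"roll":0,"claw":54},{"travel":[0,18,0],"roll":0,"claw":54},{"travel":[0,5,0],"roll":0,"claw":54},{"travel":[0,0,0],"roll":0,"claw":54},{"travel":[0,0,0],"roll":0,"claw":54}]'; python3 - <<'E'
from h import *
from cell import state
s=state()
go(s,[427.5,-164,33],-np.pi/2)
E
```

```text
t: 17.1
tcp_pos: [428.4, -163.8, 34.5]
eef_rot: [-1.569, -0.001, -1.572]
wrist_force: [0.0, -0.4, -0.1]
finger_gap: 53.9
shift tool [ 0.2  1.5 -0.9] yaw -1.572 tcp [ 428.4 -163.8   34.5] t 17.1 gap 53.9 F [ 0.  -0.4 -0.1]
roll needed -0.001
```

```bash
python3 -m handwheel '[{"travel":[0,1,0],"roll":0,"claw":45},{"travel":[0,0,0],"roll":0,"claw":35},{"travel":[0,0,0],"roll":0,"claw":20},{"travel":[0,0,0],"roll":0,"claw":20},{"travel":[0,0,0],"roll":0,"claw":20},{"travel":[0,0,0],"roll":0,"claw":20},{"travel":[0,-25,0],"roll":0,"claw":20},{"travel":[0,-35,0],"roll":0,"claw":20},{"travel":[-35,-30,3],"roll":0,"claw":20},{"travel":[-42,0,3],"roll":0,"claw":20}]' 30; python3 - <<'E'
from h import *
from cell import state
s=state()
go(s,[459.5,297,125],-np.pi/2)
E
```

```text
t: 18.1
tcp_pos: [435.8, -87.8, 125.9]
eef_rot: [-1.565, -0.003, -1.576]
wrist_force: [0.9, 0.6, -0.4]
finger_gap: 25.1
shift tool [-384.9    0.    21.6] yaw -1.576 tcp [435.8 -87.8 125.9] t 18.1 gap 25.1 F [ 0.9  0.6 -0.4]
roll needed -0.006
```

```bash
python3 -m handwheel '[{"travel":[-40,0,3],"roll":0,"claw":20},{"travel":[-40,0,3],"roll":0,"claw":20},{"travel":[-40,0,3],"roll":0,"claw":20},{"travel":[-40,0,3],"roll":0,"claw":20},{"travel":[-40,0,2],"roll":0,"claw":20},{"travel":[-40,0,2],"roll":0,"claw":20},{"travel":[-40,0,2],"roll":0,"claw":20},{"travel":[-40,0,2],"roll":0,"claw":20},{"travel":[-40,0,2],"roll":0,"claw":20},{"travel":[-24,0,0],"roll":0,"claw":20}]'; python3 -m handwheel '[{"travel":[0,10,0],"roll":0,"claw":20},{"travel":[0,0,0],"roll":0,"claw":20}]'; python3 - <<'E'
from h import *
from cell import state
s=state()
go(s,[459.5,297,38],-np.pi/2)
E
```

```text
t: 19.1
tcp_pos: [455.7, 299.9, 122.4]
eef_rot: [-1.571, 0.001, -1.571]
wrist_force: [-0.0, 0.5, -1.4]
finger_gap: 25.1
t: 19.3
tcp_pos: [455.6, 296.5, 110.9]
eef_rot: [-1.573, -0.001, -1.572]
wrist_force: [-1.2, -1.3, -1.6]
finger_gap: 25.3
shift tool [-0.6 72.9  4.1] yaw -1.572 tcp [455.6 296.5 110.9] t 19.3 gap 25.3 F [-1.2 -1.3 -1.6]
roll needed -0.001
```

```bash
python3 -m handwheel '[{"travel":[0,30,2],"roll":0,"claw":20},{"travel":[0,25,1],"roll":0,"claw":20},{"travel":[0,12,0],"roll":0,"claw":20},{"travel":[0,2,0],"roll":0,"claw":20},{"travel":[0,0,0],"roll":0,"claw":20},{"travel":[0,0,0],"roll":0,"claw":20}]';  python3 - <<'E'
from h import *
from cell import state
s=state()
go(s,[459.5,297,37.5],-np.pi/2)
E
```

```text
t: 19.9
tcp_pos: [460.0, 297.0, 44.5]
eef_rot: [-1.569, 0.001, -1.573]
wrist_force: [-0.3, 0.2, -0.9]
finger_gap: 25.2
shift tool [ 0.   7.  -0.5] yaw -1.573 tcp [460.  297.   44.5] t 19.9 gap 25.2 F [-0.3  0.2 -0.9]
roll needed -0.002
```

```bash
python3 -m handwheel '[{"travel":[0,3,0],"roll":0,"claw":20},{"travel":[0,2,0],"roll":0,"claw":20},{"travel":[0,1,0],"roll":0,"claw":20},{"travel":[0,0,0],"roll":0,"claw":20},{"travel":[0,0,0],"roll":0,"claw":20}]';  python3 - <<'E'
from h import *
from cell import state
s=state()
go(s,[459.5,297,37.5],-np.pi/2)
E
```

```text
t: 20.4
tcp_pos: [459.4, 296.8, 37.3]
eef_rot: [-1.571, -0.0, -1.573]
wrist_force: [-0.2, 0.4, -1.4]
finger_gap: 25.3
shift tool [-0.2 -0.2  0.1] yaw -1.573 tcp [459.4 296.8  37.3] t 20.4 gap 25.3 F [-0.2  0.4 -1.4]
roll needed -0.002
```

```bash
python3 -m handwheel '[{"travel":[0,1,0],"roll":0,"claw":20},{"travel":[0,0,0],"roll":0,"claw":20}]'; python3 -m handwheel '[{"travel":[0,0,0],"roll":0,"claw":50},{"travel":[0,0,0],"roll":0,"claw":50},{"travel":[0,0,0],"roll":0,"claw":50},{"travel":[0,-10,0],"roll":0,"claw":50},{"travel":[0,-30,0],"roll":0,"claw":50},{"travel":[0,-40,0],"roll":0,"claw":60},{"travel":[30,0,0],"roll":0,"claw":60},{"travel":[20,0,-2],"roll":0,"claw":60},{"travel":[0,0,0],"roll":0,"claw":60}]'; python3 - <<'E'
from h import *
from cell import state
s,f,W=wristpic('w8')
go(s,[447,157,90],-np.pi/2);blobs(W,f['img'],zmin=8)
E
```

```text
t: 20.6
tcp_pos: [459.5, 297.0, 37.0]
eef_rot: [-1.57, -0.0, -1.573]
wrist_force: [-4.5, -2.6, 10.1]
finger_gap: 25.3
t: 21.5
tcp_pos: [457.9, 244.0, 116.8]
eef_rot: [-1.57, -0.002, -1.576]
wrist_force: [1.2, 0.3, 0.3]
finger_gap: 60.3
shift tool [ 87.   27.  -10.4] yaw -1.576 tcp [457.9 244.  116.8] t 21.5 gap 60.3 F [1.2 0.3 0.3]
roll needed -0.005
px [315. 122.] 3813 ztop 13.9 toprect [457.  328.8] [158.7 152.2] 4.7 col [157. 152. 145.]
px [312.  49.] 2756 ztop 55.8 toprect [454.6 365.5] [25.2 25.2] 85.0 col [ 99. 100.  98.]
px [318. 147.] 1949 ztop 55.7 toprect [458.6 297. ] [25.  25.1] 88.9 col [ 99. 100.  97.]
px [626. 207.] 1288 ztop 33.4 toprect [716.5 239.9] [ 6.4 27.1] 17.0 col [83. 91. 75.]
px [305. 293.] 1688 ztop 29.7 toprect [445.4 158.5] [50.2 27.2] 89.8 col [118.  91.  43.]
px [546. 337.] 853 ztop 13.8 toprect [696.4  93.7] [ 43.9 141.5] 45.4 col [151. 146. 140.]
px [523. 341.] 502 ztop 30.0 toprect [668.5  99.6] [10.2 36.7] 46.4 col [43. 40. 38.]
px [431. 375.] 244 ztop 13.8 toprect [585.1  42.2] [11.9 71.3] 10.0 col [158. 152. 146.]
```

View pics/w8.png

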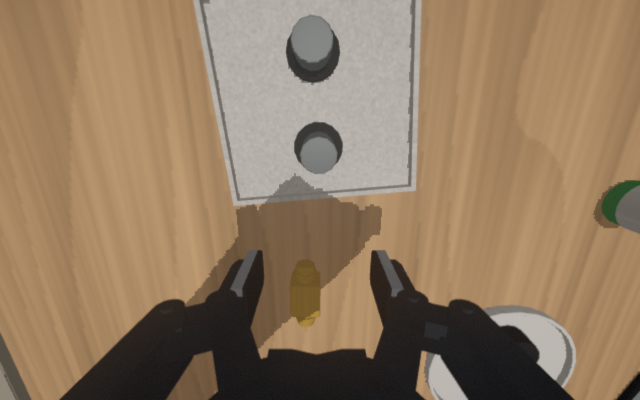

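Both feet stand upright in the tray at pixels (312,49) and (318,147). I'll move above the coupling.

```bash
python3 -m handwheel '[{"travel":[35,0,-4],"roll":0,"claw":60},{"travel":[35,0,-4],"roll":0,"claw":60},{"travel":[17,0,-3],"roll":0,"claw":60},{"travel":[0,0,0],"roll":0,"claw":60},{"travel":[0,0,0],"roll":0,"claw":60}]'; python3 - <<'E'
from h import *
from cell import state
s,f,W=wristpic('w9')
go(s,[447,157,16],-np.pi/2);blobs(W,f['img'],zmin=8)
cv2.imwrite('pics/w9c.png',cv2.resize(f['img'][130:280,230:400,::-1],None,fx=4,fy=4))
x,y,z=W[...,0],W[...,1],W[...,2]
m=(abs(x-447)<40)&(abs(y-157)<50)&(z>27)
P=W[m][:,:2];r=cv2.minAreaRect(P.astype(np.float32));print('flat top',m.sum(),r)
m=(abs(x-447)<40)&(abs(y-157)<50)&(z>17)
P=W[m][:,:2];r=cv2.minAreaRect(P.astype(np.float32));print('all',m.sum(),r,P.mean(0))
E
```

```text
t: 22.05
tcp_pos: [446.3, 161.0, 116.8]
eef_rot: [-1.57, 0.001, -1.572]
wrist_force: [0.3, 0.1, -0.2]
finger_gap: 60.1
shift tool [  4.  100.8   0.6] yaw -1.572 tcp [446.3 161.  116.8] t 22.05 gap 60.1 F [ 0.3  0.1 -0.2]
roll needed -0.002
px [337.  67.] 2520 ztop 13.9 toprect [460.4 287.4] [158.5  68.7] 4.7 col [170. 165. 157.]
px [335.  29.] 2852 ztop 55.8 toprect [458.4 293.3] [25.  18.9] 0.7 col [92. 92. 90.]
px [317. 213.] 2152 ztop 29.7 toprect [445.7 158. ] [50.4 27.9] 89.3 col [121.  94.  45.]
px [544. 306.] 3325 ztop 29.5 toprect [662.5  22.6] [24.2 41.6] 46.9 col [110. 107. 102.]
px [544. 282.] 2283 ztop 29.7 toprect [657.3  89.4] [41. 42.] 57.1 col [49. 46. 43.]
flat top 18761 ((447.0660705566406, 161.57716369628906), (79.99608612060547, 42.65786361694336), 0.31143221259117126)
all 19578 ((447.67523193359375, 166.01138305664062), (69.55339050292969, 68.54747009277344), 41.47195816040039) [446.30771493 172.89106769]
```

View pics/w9c.png

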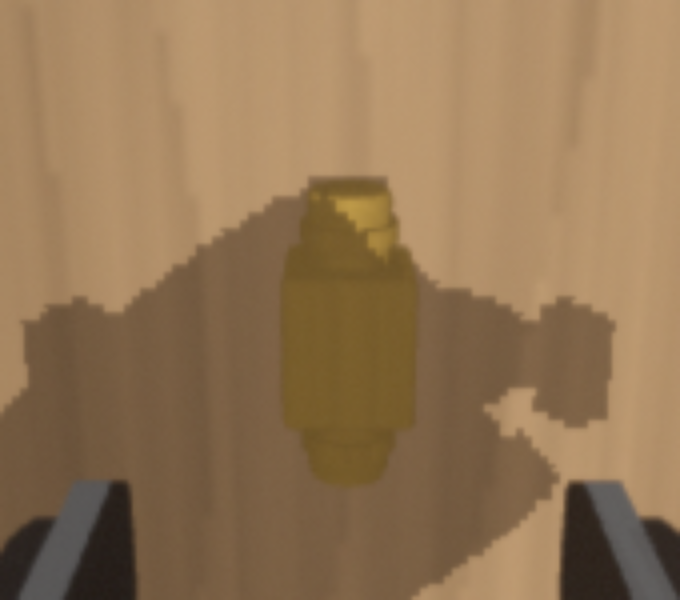

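The coupling is square to the jaws and centred at about (446.5, 157.5). I'll descend and grip.

```bash
python3 -m handwheel '[{"travel":[3,35,0],"roll":0,"claw":60},{"travel":[0,35,0],"roll":0,"claw":60},{"travel":[0,20,0],"roll":0,"claw":60},{"travel":[0,5,0],"roll":0,"claw":60},{"travel":[0,0,0],"roll":0,"claw":60},{"travel":[0,0,0],"roll":0,"claw":60}]'; python3 - <<'E'
from h import *
from cell import state
s=state()
go(s,[446.5,157.7,20],-np.pi/2)
E
```

```text
t: 22.7
tcp_pos: [446.8, 158.0, 22.4]
eef_rot: [-1.569, 0.001, -1.572]
wrist_force: [-0.6, -0.2, -0.4]
finger_gap: 60.1
shift tool [ 0.3  2.4 -0.3] yaw -1.572 tcp [446.8 158.   22.4] t 22.7 gap 60.1 F [-0.6 -0.2 -0.4]
roll needed -0.001
```

```bash
python3 -m handwheel '[{"travel":[0,2,0],"roll":0,"claw":50},{"travel":[0,0,0],"roll":0,"claw":38},{"travel":[0,0,0],"roll":0,"claw":22},{"travel":[0,0,0],"roll":0,"claw":22},{"travel":[0,0,0],"roll":0,"claw":22},{"travel":[0,0,0],"roll":0,"claw":22}]' 50; python3 -m handwheel '[{"travel":[0,-20,0],"roll":0,"claw":22},{"travel":[0,-35,0],"roll":0,"claw":22},{"travel":[0,-35,0],"roll":0,"claw":22},{"travel":[30,-10,5],"roll":0,"claw":22},{"travel":[40,0,5],"roll":0,"claw":22},{"travel":[42,0,6],"roll":0,"claw":22},{"travel":[42,0,6],"roll":0,"claw":22},{"travel":[42,0,6],"roll":0,"claw":22},{"travel":[42,0,6],"roll":0,"claw":22},{"travel":[42,0,6],"roll":0,"claw":22}]'; python3 - <<'E'
from h import *
from cell import state
s=state()
go(s,[520,-342,110],-np.pi/2)
E
```

```text
t: 23.3
tcp_pos: [446.6, 156.9, 20.0]
eef_rot: [-1.57, -0.0, -1.573]
wrist_force: [-1.8, 0.0, 6.5]
finger_gap: 27.0
t: 24.3
tcp_pos: [485.3, -125.2, 119.4]
eef_rot: [-1.571, -0.001, -1.573]
wrist_force: [1.9, 0.3, -1.8]
finger_gap: 27.0
shift tool [216.7   9.6  35.2] yaw -1.573 tcp [ 485.3 -125.2  119.4] t 24.3 gap 27.0 F [ 1.9  0.3 -1.8]
roll needed -0.002
```

```bash
python3 -m handwheel '[{"travel":[42,0,7],"roll":0,"claw":22},{"travel":[42,0,7],"roll":0,"claw":22},{"travel":[42,0,7],"roll":0,"claw":22},{"travel":[40,0,7],"roll":0,"claw":22},{"travel":[35,0,5],"roll":0,"claw":22},{"travel":[0,0,0],"roll":0.07,"claw":22},{"travel":[0,0,0],"roll":0.07,"claw":22},{"travel":[0,0,0],"roll":0,"claw":22},{"travel":[0,0,0],"roll":0,"claw":22}]'; python3 - <<'E'
from h import *
from cell import state
s,f,W=wristpic('w10')
go(s,[520,-342,24.5],-1.711);blobs(W,f['img'],zmin=8)
z=W[...,2];m=(z>8)&(z<20)&(abs(W[...,0]-520)<90)&(abs(W[...,1]+342)<130)
print(cv2.minAreaRect(W[m][:,:2].astype(np.float32)))
E
```

```text
t: 25.2
tcp_pos: [518.0, -324.1, 119.3]
eef_rot: [-1.571, -0.0, -1.71]
wrist_force: [0.2, -0.4, -2.0]
finger_gap: 27.0
shift tool [17.5 94.8  4.5] yaw -1.71 tcp [ 518.  -324.1  119.3] t 25.2 gap 27.0 F [ 0.2 -0.4 -2. ]
roll needed 0.001
px [280.  13.] 1367 ztop 46.2 toprect [ 511.  -177.3] [ 2.2 14.1] 81.3 col [ 53. 111.  59.]
px [585.  55.] 6282 ztop 69.1 toprect [ 703.9 -241.2] [17.6 58.8] 15.6 col [112. 107. 102.]
px [321. 170.] 2606 ztop 13.9 toprect [ 519.6 -325.2] [155.5 114.3] 82.0 col [121. 119. 115.]
((517.361572265625, -341.43310546875), (188.21124267578125, 114.29438781738281), 82.00476837158203)
```

View pics/w10.png

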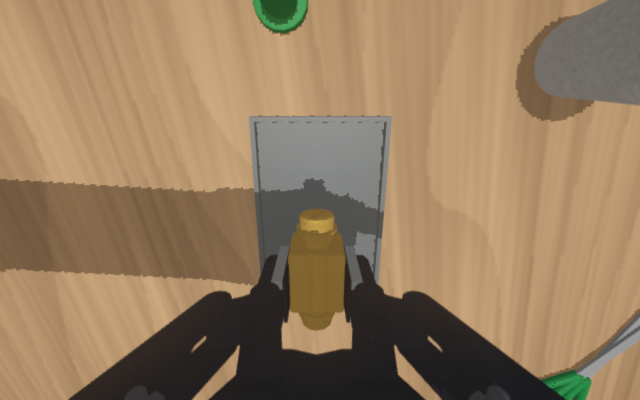

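The coupling is aligned with the long tray's length, and the tray is centred at (517.4, -341.4). I'll lower it.

```bash
python3 -m handwheel '[{"travel":[17,10,2],"roll":0,"claw":22},{"travel":[0,30,0],"roll":0,"claw":22},{"travel":[0,30,0],"roll":0,"claw":22},{"travel":[0,15,0],"roll":0,"claw":22},{"travel":[0,3,0],"roll":0,"claw":22},{"travel":[0,0,0],"roll":0,"claw":22},{"travel":[0,0,0],"roll":0,"claw":22}]'; python3 - <<'E'
from h import *
from cell import state
s=state()
go(s,[517.4,-341.4,24],-1.711)
E
```

```text
t: 25.95
tcp_pos: [518.6, -341.9, 32.8]
eef_rot: [-1.569, -0.001, -1.713]
wrist_force: [0.3, -0.9, -1.5]
finger_gap: 27.1
shift tool [-0.3  8.8 -1.3] yaw -1.713 tcp [ 518.6 -341.9   32.8] t 25.95 gap 27.1 F [ 0.3 -0.9 -1.5]
roll needed -0.002
```

```bash
python3 -m handwheel '[{"travel":[0,4,0],"roll":0,"claw":22},{"travel":[0,3,0],"roll":0,"claw":22},{"travel":[0,1.5,0],"roll":0,"claw":22},{"travel":[0,0,0],"roll":0,"claw":22},{"travel":[0,0,0],"roll":0,"claw":22}]'; python3 - <<'E'
from h import *
from cell import state
s=state()
go(s,[517.4,-341.4,24],-1.711)
E
```

```text
t: 26.45
tcp_pos: [517.9, -341.7, 24.0]
eef_rot: [-1.57, -0.001, -1.713]
wrist_force: [-3.9, 1.3, 8.7]
finger_gap: 27.0
shift tool [-0.2  0.  -0.5] yaw -1.713 tcp [ 517.9 -341.7   24. ] t 26.45 gap 27.0 F [-3.9  1.3  8.7]
roll needed -0.002
```

The wrist reads 8.7 N, so the coupling is on the tray floor. I'll release, lift and look.

```bash
python3 -m handwheel '[{"travel":[0,0,0],"roll":0,"claw":50},{"travel":[0,0,0],"roll":0,"claw":50},{"travel":[0,0,0],"roll":0,"claw":50},{"travel":[0,-10,0],"roll":0,"claw":50},{"travel":[0,-30,0],"roll":0,"claw":50},{"travel":[0,-40,0],"roll":0,"claw":60},{"travel":[0,-40,0],"roll":0,"claw":60},{"travel":[40,-20,0],"roll":0,"claw":60},{"travel":[40,0,-20],"roll":0,"claw":60},{"travel":[40,0,-20],"roll":0,"claw":60}]'; python3 -m handwheel '[{"travel":[40,0,-10],"roll":0,"claw":60},{"travel":[40,0,-10],"roll":0,"claw":60},{"travel":[0,0,0],"roll":0,"claw":60},{"travel":[0,0,0],"roll":0,"claw":60}]'; python3 - <<'E'
from h import *
from cell import state,grab_frame
s,f,W=wristpic('w11'); blobs(W,f['img'],box=(300,800,-500,450))
t=grab_frame('top'); W=cloud(t)
cv2.imwrite('pics/top1.png',cv2.resize(t['img'][130:300,165:495,::-1],None,fx=2.4,fy=2.4,interpolation=cv2.INTER_CUBIC))
c=grab_frame('scene');cv2.imwrite('pics/scene1.png',c['img'][:,:,::-1])
print('scene');blobs(cloud(c),c['img'],zmin=15,box=(350,900,-450,450))
for nm,(x,y),h in(('cup',(732,-233),80),('bottle',(740,243),60)):
  for cam,fr in(('top',t),('scene',c)):
    Wn=cloud(fr);W0=cloud(dict(np.load(f'pics/{cam}0.npz')))
    g=lambda V:V[(np.hypot(V[...,0]-x,V[...,1]-y)<60)&(V[...,2]>h)].mean(0).round(1)
    print(nm,cam,g(W0),g(Wn))
E
```

```text
t: 27.45
tcp_pos: [461.1, -455.8, 164.7]
eef_rot: [-1.569, -0.001, -1.711]
wrist_force: [-0.8, -0.6, -0.2]
finger_gap: 60.0
t: 27.85
tcp_pos: [429.3, -531.7, 163.1]
eef_rot: [-1.57, 0.0, -1.715]
wrist_force: [0.9, 1.2, -0.0]
finger_gap: 60.0
px [391.  55.] 1563 ztop 14.1 toprect [ 508.6 -404.1] [ 61.9 114.4] 81.9 col [145. 145. 141.]
scene
px [412. 121.] 170 ztop 56.5 toprect [457.4 367.1] [21.7 28.4] 7.2 col [71. 65. 57.]
px [392. 130.] 172 ztop 56.2 toprect [461.6 297.8] [22.6 26.2] 32.9 col [74. 68. 61.]
px [448. 203.] 339 ztop 68.5 toprect [748.  237.3] [39.4 17.2] 50.5 col [80. 79. 63.]
px [240. 210.] 196 ztop 51.7 toprect [ 515.9 -164.5] [24.5 23.5] 87.0 col [52. 75. 33.]
px [371. 210.] 256 ztop 30.7 toprect [659.8  88.6] [39.4 40.6] 89.6 col [56. 48. 40.]
px [344. 223.] 272 ztop 30.3 toprect [661.1  16.7] [39.2 42.1] 70.5 col [57. 48. 40.]
px [166. 246.] 369 ztop 33.9 toprect [ 520.  -344.7] [29.1 42.4] 0.4 col [122.  91.  33.]
px [257. 302.] 415 ztop 68.9 toprect [ 757.8 -240.7] [61.4 18.7] 72.1 col [88. 81. 72.]
cup top [ 731.  -233.9   93.6] [ 731.  -233.8   93.5]
cup scene [ 736.  -233.7   91.3] [ 736.  -233.7   91.2]
bottle top [731.9 240.4  88.9] [731.8 240.5  88.9]
bottle scene [743.2 238.9  86. ] [743.2 238.8  86.1]
```

View pics/top1.png

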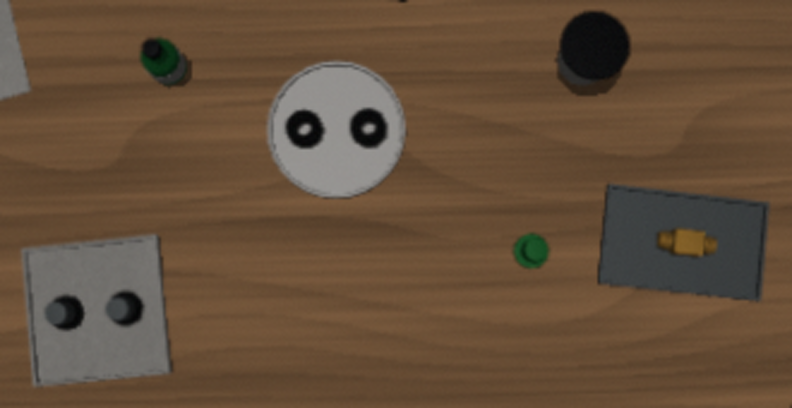

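View pics/scene1.png

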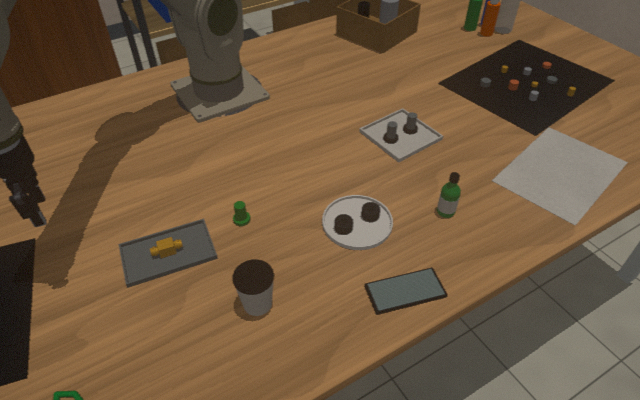

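View pics/w11.png

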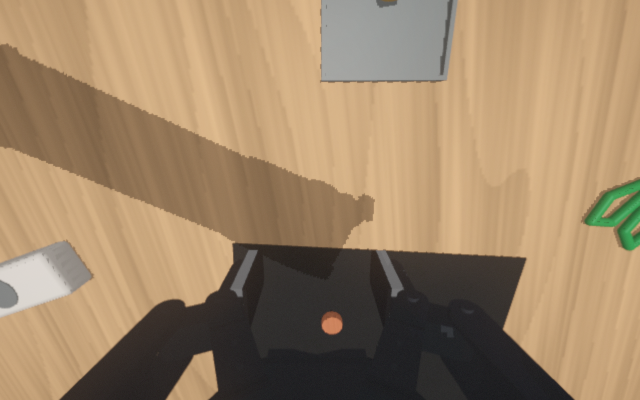

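All five fittings are in place. The rings are at (305,129) and (369,128) in the dish, the feet at (65,312) and (124,307), and the coupling at (688,242) along the tray. The bystanders haven't moved and the arm is clear, so I'll hand in.

```bash
python3 -c "
from cell import sign_off,state
print(sign_off());print(state()['t'])"
```

```text
the job is handed in; nothing more can be done
None
the job is handed in; nothing more can be done
```

All five fittings are sorted into their trays, and I handed the job in at about 28 s of the 112 s allowed. I placed the two rings first, then the two feet, then the coupling.

- **Placement:** the last pictures show both rings lying flat and apart in the round dish. Both feet stand upright about 70 mm apart in the square tray. The coupling lies along the long tray to within about 1–2°.
- **Heights:** the tops of all five read about 2 mm high in the final scene view. I had seen the same offset on the wrist camera before, so I take it as a calibration error and the fittings as resting on the tray floors.
- **Bystanders:** the cup and the bottle read within 0.1 mm of their starting positions. I did not touch the green look-alike, and it still stands in its place.
- **Forces:** the largest wrist force I saw was about 11 N, when setting a foot down; it was only read at the end of each move. None of the checks failed.

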